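Line up the seasonings on the tray by height

TASK

Put the pepper mill, the sugar shaker, the spice jar and the tin on the wooden tray in order of height, one standing upright in the middle of each cork disc: the tallest on the disc next to the white mug, the shortest on the disc next to the small red dish. Do not knock any of them over, and leave the mug, the dish, the matchbox and the candle where they are.

Things in the scene. Friction and masses are not known exactly. Their poses are not given: they have to be found in the camera images.
- tray: Fixed dark wood tray, 100 mm (x) by 320 mm (y), about crosswise to the robot (yaw varies). Origin at the centre of its underside, y along its length, z up. Flat top 12 mm above the origin; beads on the long edges rise to 16 mm. Four flush cork discs, 68 mm across, centred at x = 0, y = -120, -40, 40, 120 mm in its frame. The mug stands off one end, the dish off the other; which is where varies.
- mill: Wooden pepper mill, round, waisted, 150 mm tall, foot 58 mm wide; head 50 mm wide from 109 to 139 mm above its underside, small knob on top; the head does not turn. The tallest. About 0.18 kg. Origin at the centre of its underside, z up when upright. The four things to be lined up stand upright in the front right part of the worktop, in shuffled places.
- shaker: Glass sugar shaker with white sugar in it and a red screw top, 119 mm tall in all; body 60 mm in diameter up to 92 mm, top 52 mm in diameter above that. Second tallest. About 0.18 kg. Origin at the centre of its underside, z up when upright. It is the one among the other three in front; whatever stands far back at the wall is not meant.
- spice_jar: Slender round spice jar with a black lid, 105 mm tall, 41 mm in diameter all the way up. Third tallest. About 0.11 kg. Origin at the centre of its underside, z up when upright. 
- tin: Round food tin, 72 mm tall, 57 mm in diameter. The shortest of the four. About 0.18 kg. Origin at the centre of its underside, z up when upright. 
- mug: Small white mug, 59 mm by 83 mm with its handle, 55 mm tall, standing loose on the worktop off one end of the tray, about 200 mm from the tray's centre. The tallest thing goes on the disc next to it. Stays where it is. Origin at the centre of its underside.
- dish: Small round red dish, 69 mm in diameter, 32 mm tall, standing loose on the worktop off the other end of the tray, about 200 mm from the tray's centre. The shortest thing goes on the disc next to it. Stays where it is. Origin at the centre of its underside.
- matchbox: Matchbox, 36 by 56 by 14 mm, lying loose by the front of the coffee machines. Bystander, stays where it is. Origin at the centre of its underside. The coffee machines and the mug stand behind it and to its right are solid and over 0.3 m tall, from about 0.64 m ahead of the robot: carry things past in front of them.
- candle: Small tea light in a cup, 38 mm in diameter, 15 mm tall, loose behind the tray on the left. Bystander, stays where it is. Origin at the centre of its underside.
Things that resemble listed ones, but are neither listed nor needed, are in the scene too. Leave any yellow look-alike of the spice_jar alone.

How it is judged:
By the outcome, as a careful person would: the job done as asked, in the order asked, and still so for the second after the job is handed in, with the robot touching nothing.
It also fails if it takes over 128 s, if anything falls off the work surface, if the arm or the gripper's body presses on something with over 40 N, if the wrist force passes 120 N, or if a joint passes its speed limit or range.

ROBOT

A 6-joint arm with a two-finger parallel gripper is mounted at the origin on a cart in front of the work surface, level with it; the furniture and walls round the work are solid. World frame = base frame: x ahead of the robot, y to its left, z up, the work surface at z = 0. Lengths are in m, angles in rad, forces in N, time in s.
With the tool pointing down it reaches from about 0.375 to 0.9 m from the base axis. Payload 3.1 kg.
Tool frame: the origin (TCP) lies on the centre line of the jaws, within the pads' length; the fingertips stand robot.tip_reach ahead of it and the grasp point (between the pads) lies 8 mm behind it (robot.tip_reach is the distance from the TCP to the fingertips, in m); z points along the fingers, y is the line along which they close (so a half turn about z gives the same grasp; the last joint's range is limited). The gripper opens to 87 mm and grips with 3 to 60 N. Pads are 19 mm wide; open, the fingers measure 117 mm over their backs; the gripper's body (75 mm by 190 mm) begins 51 mm behind the grasp point.
Start: joints at [1.107, 0.527, 1.433, -0, 1.181, -0.178], TCP at [0.176, 0.6, 0.202] pointing down, gripper open.
Joint ranges: [-3.08, 3.08], [-0.75, 2.2], [0.22, 2.44], [-1.43, 4.57], [0, 2.65], [-2.85, 2.85]. Speed limits (rad/s): [2.79, 2.79, 3.14, 3.14, 3.14, 3.14].

INTERFACE

Orientations are given as a unit quaternion [x, y, z, w].
In Python, from rig import robot gives the robot as it stands.
- The arm moves only by the tool jog_arm, never from a script. Its argument "motion" is one flat list of numbers, 7 for each row, row after row: the shift along the tool's x, y, z scaled (see below), then the turn, a rotation vector about the tool's x, y, z scaled (see below), then the gripper's target within -1 to 1 (shut at 1, half-way at 0, fully open at -1). In form: [x, y, z, rx, ry, rz, hand, x, y, z, rx, ry, rz, hand, ...]. A call has 1 to 12 rows; each row shifts and turns the commanded pose from where the row before left it, along the tool's axes as they then stand; what a row does not reach is not made up. The controller multiplies each number of a shift by 4 cm and each number of a turn by 4 degrees. A row lasts 1/8 s, in which the tool goes at most 62.5 mm and 10.7 degrees, less where a joint would pass 70% of its speed; a pose out of reach is approached as far as the arm can. A call with a number of a shift or a turn outside -1 to 1 is refused whole. A call with a gripper value outside its range is refused whole. The fingers move at their own pace and stop on an object; "grip_force" is the grip in N (left out, the last holds). Time passes only in rows, so rows that do not move let the fingers close. It gives the time, the measured TCP pose, the force, the opening and the grip force at its end, in the units of the state.
- robot.get_obs(): the state, without advancing time (a new reading comes with each control period).
- robot.camera(name): name is "scene" or "top" or "wrist"; returns the picture (400x640x3 uint8, blue, green, red); there is no depth.
- robot.calibration(name): a dict with "fx", "fy", "cx", "cy" (pixels), "dist_coeffs" ([k1, k2, p1, p2, k3] as OpenCV has them; the pictures are not rectified), "R" (3x3) and "t" (3): a world point X has camera coordinates R X + t; the wrist camera has in their place "T_tool_cam" (4x4, takes a point from camera to tool coordinates, whose origin is the TCP and whose axes are the flange's). Camera axes: x right, y down, z forward; pixel columns grow to the right and rows downward; lengths in m; the calibration is good to about 2 mm. A picture is of the moment at which its call begins: read the wrist's pose just before it. calibration takes no time and is no camera call.
- robot.hand_in(): hands the job in; it is judged then, once.
The state is a dict: "time": time; "q": joint angles; "joint_velocities": joint speeds; "joint_torque": joint torques, N m; "position": TCP position; "tool_rot": TCP orientation; "ft_force": force on the tool from outside, world axes, zero at the start; "moment": the same for the moment, N m; "grip_width": finger opening in m; "grip_force": force on a finger pad.
Only numpy, scipy, OpenCV 4.12 (cv2) and the standard library are available. Lean on these libraries where they do the work, as an engineer would, in place of code of your own. Each camera call takes 0.05 s, during which the arm holds its last target. There are 200 camera calls.

## Working session

There is one attempt and no reset: what is moved stays moved. The work goes in short steps, Python scripts to look and compute and a tool call to move; the robot and the scene stay as the last step left them, time stands still between calls to the robot, and variables do not carry over. Pictures are saved under pics/ and viewed, at most 14 in all, crops included, and the job is handed in when it is done.

Besides the shell and the picture viewer there is one more tool, called after ">>>" by a JSON object that holds its "fn" and its "kwargs", one argument or row to a line. jog_arm: Moves the arm, as the interface text tells. Shifts and turns lie within -1 to 1; 1 stands for 4 cm of shift or 4 degrees of turn. Its arguments: {"type":"object","properties":{"motion":{"type":"array","items":{"type":"number"}},"grip_force":{"type":"number"}},"required":["motion"]}

```bash
ls; mkdir -p pics; python3 - <<'E'
from rig import robot
import cv2
for n in("scene","top"):
    cv2.imwrite(f"pics/{n}0.png",robot.camera(n))
    c=robot.calibration(n);print(n,c)
print(robot.calibration("wrist"),robot.tip_reach,robot.get_obs())
E
```

```text
pics
scene {'fx': 460.8396733602662, 'fy': 460.8396733602662, 'cx': 322.53267093953144, 'cy': 205.5414720833134, 'dist_coeffs': array([0.04654999, 0.        , 0.        , 0.        , 0.        ]), 'R': array([[-5.40696770e-01, -8.41217088e-01,  9.01632327e-04],
       [-3.53133937e-01,  2.26005656e-01, -9.07864454e-01],
       [ 7.63507318e-01, -4.91197775e-01, -4.19262831e-01]]), 't': array([0.35696713, 0.22654   , 1.23387283])}
top {'fx': 404.36458366410585, 'fy': 404.36458366410585, 'cx': 318.78121501511106, 'cy': 200.48073062980512, 'dist_coeffs': array([0.00429713, 0.        , 0.        , 0.        , 0.        ]), 'R': array([[-7.72481398e-03, -9.99968731e-01, -1.69244774e-03],
       [-9.79752099e-01,  7.90723808e-03, -2.00058243e-01],
       [ 2.00065370e-01,  1.12766515e-04, -9.79782545e-01]]), 't': array([0.06396497, 0.55159493, 1.14800795])}
{'fx': 299.67300193834365, 'fy': 299.67300193834365, 'cx': 321.6109619468561, 'cy': 199.56204597414276, 'dist_coeffs': array([-0.03760899,  0.        ,  0.        ,  0.        ,  0.        ]), 'T_tool_cam': array([[ 7.29619858e-05, -9.6
[... 321 characters left out ...]
time': 0.1, 'q': array([ 1.10751617e+00,  5.28380822e-01,  1.43374253e+00,  4.77586579e-06,
        1.18142559e+00, -1.78501836e-01]), 'joint_velocities': array([-0.00018666, -0.00138097, -0.00290067, -0.00061084, -0.00067032,
        0.00094149]), 'joint_torque': array([-7.86971868e-04, -4.40989172e+01, -1.77149606e+01,  6.34776265e-02,
        5.34224231e-02, -3.79125015e-05]), 'position': array([0.17524902, 0.59920958, 0.20137492]), 'tool_rot': array([ 1.41909330e-01,  9.89879177e-01, -9.27516132e-04, -3.10613550e-04]), 'ft_force': array([-0.05152669,  0.55144629,  0.07101786]), 'moment': array([-0.000728  ,  0.01057957,  0.00918365]), 'grip_force': 0.0, 'grip_width': 0.08684607181721393}
```

View pics/scene0.png

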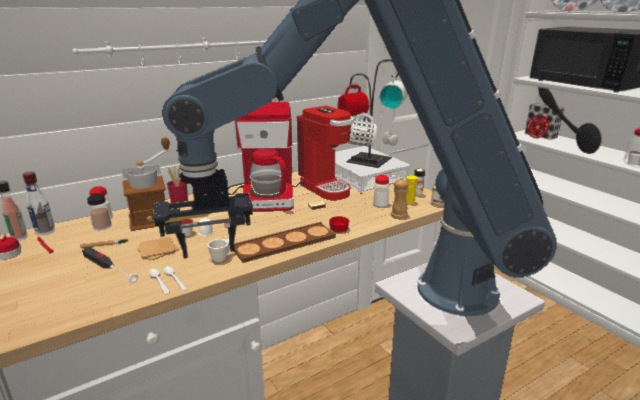

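View pics/top0.png

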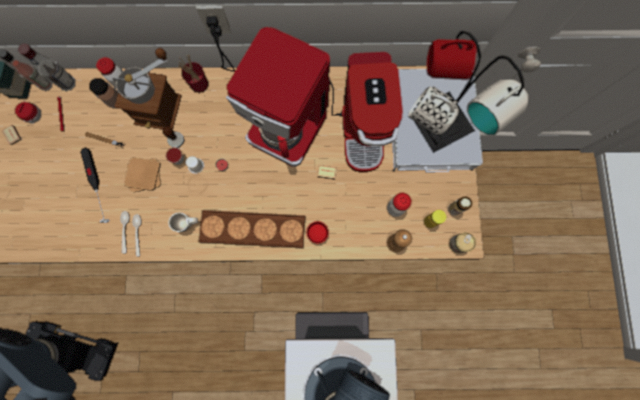

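The scene view shows the mug at (219,250), the tray at (285,241) and the dish at (340,224). In the top view the mug is at (181,222), the discs at (213..291, 227..231) and the dish at (317,232). The front-right group is at (401,203), (437,217), (463,205), (401,240) and (464,242). I'll enlarge that group next.

```bash
python3 - <<'E'
import cv2,numpy as np
t=cv2.imread("pics/top0.png");s=cv2.imread("pics/scene0.png")
a=cv2.resize(t[185:265,370:490],(780,520)[:2],interpolation=cv2.INTER_CUBIC)
b=cv2.resize(s[160:240,350:470],(780,520),interpolation=cv2.INTER_CUBIC)
cv2.imwrite("pics/c1.png",cv2.resize(np.vstack([a,b]),(450,600)))
cv2.imwrite("pics/c2.png",cv2.resize(t[195:260,160:340],None,fx=4.4,fy=4.4,interpolation=cv2.INTER_CUBIC))
E
```

```text
(no output)
```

View pics/c1.png

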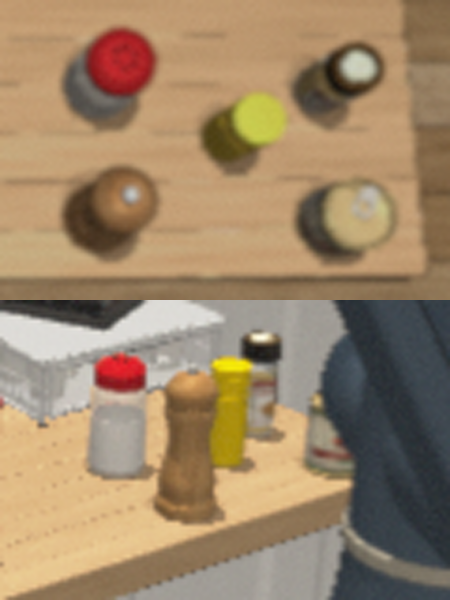

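View pics/c2.png

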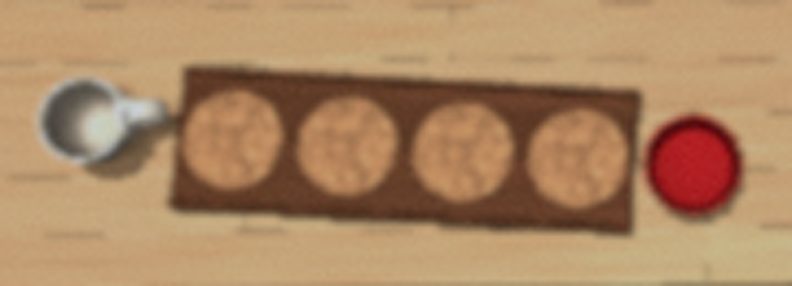

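The two crops settle what is what:
- **Shaker:** the red-topped glass at top view (401,203) is in the front group, so it is the one meant. The red-topped bottle at the back wall (107,68) is not.
- **Spice jar:** there are two slender candidates, black-lidded at (463,205) and yellow at (437,217). The black-lidded one fits the description, and the yellow one stays put.
- **Mill:** brown, at (401,240).
- **Tin:** at (464,242).
- **Tray ends:** the mug is off the left (+y) end and the dish off the right (-y) end.

```bash
cat > h.py <<'E'
from rig import robot
import cv2,numpy as np
from scipy.spatial.transform import Rotation as Ro
def ray(n,uv,obs=None):
    c=robot.calibration(n);K=np.array([[c['fx'],0,c['cx']],[0,c['fy'],c['cy']],[0,0,1]])
    p=cv2.undistortPoints(np.array(uv,float).reshape(-1,1,2),K,c['dist_coeffs']).reshape(-1,2)
    d=np.c_[p,np.ones(len(p))]
    if n=="wrist":
        R=Ro.from_quat(obs['tool_rot']).as_matrix();T=c['T_tool_cam']
        return obs['position']+R@T[:3,3], d@(R@T[:3,:3]).T
    return -c['R'].T@c['t'], d@c['R']
def onz(n,uv,z,obs=None):
    o,d=ray(n,uv,obs);return o+d*((z-o[2])/d[:,2])[:,None]
def blobs(m,amin=30):
    k,l,s,c=cv2.connectedComponentsWithStats(m.astype(np.uint8));return [(c[i].round(1),s[i]) for i in range(1,k) if s[i,4]>=amin]
E
python3 - <<'E'
from h import *
t=cv2.imread("pics/top0.png");H=cv2.cvtColor(t,cv2.COLOR_BGR2HSV)
h,s,v=[H[...,i].astype(int) for i in range(3)]
def box(m,x0,x1,y0,y1):
    z=np.zeros_like(m);z[y0:y1,x0:x1]=m[y0:y1,x0:x1];return z
red=((h<8)|(h>172))&(s>150)&(v>70)
for nm,b,z in(("shaker",(385,420,185,220),.115),("dish",(300,335,215,250),.032)):
    for c,st in blobs(box(red,*b)):print(nm,c,st,onz("top",c,z).round(4))
# tray brown dark
dark=(v<120)&(s>80)
for c,st in blobs(box(dark,190,312,205,255),200):print("dark",c,st)
m=box(dark,195,310,205,252).astype(np.uint8)
pts=max(cv2.findContours(m,cv2.RETR_EXTERNAL,cv2.CHAIN_APPROX_NONE)[0],key=cv2.contourArea)
r=cv2.minAreaRect(pts);print(r, onz("top",cv2.boxPoints(r),.012).round(4))
# cork discs inside
inner=np.zeros_like(m);cv2.drawContours(inner,[pts],-1,1,-1)
cork=(inner>0)&(v>=135)
for c,st in blobs(cork,80):print("cork",c,st,onz("top",c,.012).round(4))
# manual tops from crop c1: crop px ->(370+x*120/450,185+y*80/300)
for nm,x,y,z in(("shaker",121,62,.119),("mill",131,193,.15),("tin",358,215,.072),("jar",357,70,.105),("yellow",260,119,.1)):
    p=(370+x*120/450-.5,185+y*80/300-.5);print(nm,p,onz("top",p,z).round(4))
for nm,x,y in(("edgeBR",425,275),("edgeTR",402,10)):
    p=(370+x*120/450-.5,185+y*80/300-.5);print(nm,onz("top",p,0).round(4))
E
```

```text
shaker [401.8 201.1] [393 193  18  17 244] [[ 0.5363 -0.1749  0.115 ]]
dish [317.2 232.1] [307 221  21  23 375] [[0.4605 0.0651 0.032 ]]
dark [250.9 229.2] [ 190  211  116   37 1659]
((249.55799865722656, 228.8977813720703), (109.48004913330078, 32.639034271240234), 3.012787342071533) [[0.435  0.4378 0.012 ]
 [0.5351 0.438  0.012 ]
 [0.5145 0.102  0.012 ]
 [0.415  0.1072 0.012 ]]
cork [238.5 227.7] [228 217  22  22 394] [[0.4784 0.3048 0.012 ]]
cork [264.7 229.1] [254 218  23  23 404] [[0.4734 0.2249 0.012 ]]
cork [290.9 230.6] [280 220  23  22 402] [[0.4682 0.1451 0.012 ]]
shaker (401.76666666666665, 201.03333333333333) [[ 0.5357 -0.174   0.119 ]]
mill (404.43333333333334, 235.96666666666667) [[ 0.4336 -0.17    0.15  ]]
tin (464.9666666666667, 241.83333333333334) [[ 0.4241 -0.3594  0.072 ]]
jar (464.7, 203.16666666666666) [[ 0.5309 -0.3556  0.105 ]]
yellow (438.8333333333333, 216.23333333333335) [[ 0.4946 -0.281   0.1   ]]
edgeBR [[ 0.3824 -0.4354  0.    ]]
edgeTR [[ 0.6021 -0.4357  0.    ]]
```

The disc spacing comes out at exactly 80 mm, which is a good check. I'll turn the hand about 77° so it closes across the tray, making tool x the tray's y axis and tool y the tray's x axis.

>>> {"fn": "jog_arm", "kwargs": {
  "motion": [0,0,0,0,0,1,-1,0,0,0,0,0,1,-1,0,0,0,0,0,1,-1,0,0,0,0,0,1,-1,0,0,0,0,0,1,-1,0,0,0,0,0,1,-1,0,0,0,0,0,1,-1,0,0,0,0,0,1,-1,0,0,0,0,0,1,-1,0,0,0,0,0,1,-1,0,0,0,0,0,1,-1,0,0,0,0,0,1,-1]
}}

```text
time: 1.6
position: [0.1754, 0.5994, 0.2017]
tool_rot: [0.533, 0.846, -0.001, 0.0]
ft_force: [0.9, 0.5, 0.7]
grip_width: 0.0872
grip_force: 0.0
```

>>> {"fn": "jog_arm", "kwargs": {
  "motion": [0,0,0,0,0,1,-1,0,0,0,0,0,1,-1,0,0,0,0,0,1,-1,0,0,0,0,0,1,-1,0,0,0,0,0,1,-1,0,0,0,0,0,1,-1,0,0,0,0,0,1,-1,0,0,0,0,0,0.34,-1,0,0,0,0,0,0,-1]
}}

```text
time: 2.72
position: [0.1755, 0.5996, 0.202]
tool_rot: [0.729, 0.684, -0.0, 0.0]
ft_force: [0.9, -0.7, 0.9]
grip_width: 0.0872
grip_force: 0.0
```

```bash
cat >> h.py <<'E'
def go(*targets):
    o=robot.get_obs();p=o['position'];R=Ro.from_quat(o['tool_rot']).as_matrix()
    print("t",o['time'],"pos",p.round(4),"tooly deg",np.degrees(np.arctan2(R[1,1],R[0,1])).round(2),"z",R[:,2].round(4),"w",round(o['grip_width'],4))
    for t in targets:
        print(t,"units",((np.array(t)-p)@R/.04).round(2));p=np.array(t)
E
python3 -c "
from h import *
go((.43,.3,.25),(.424,-.359,.25),(.424,-.359,.054))"
```

```text
t 2.725 pos [0.1755 0.5996 0.202 ] tooly deg -3.64 z [-3.e-04 -6.e-04 -1.e+00] w 0.0872
(0.43, 0.3, 0.25) units [-7.07  6.83 -1.2 ]
(0.424, -0.359, 0.25) units [-1.645e+01  9.000e-01  1.000e-02]
(0.424, -0.359, 0.054) units [0.  0.  4.9]
```

>>> {"fn": "jog_arm", "kwargs": {
  "motion": [-1,1,-0.2,0,0,0,-1,-1,1,-0.2,0,0,0,-1,-1,1,-0.2,0,0,0,-1,-1,1,-0.2,0,0,0,-1,-1,1,-0.2,0,0,0,-1,-1,1,-0.2,0,0,0,-1,-1,0.83,0,0,0,0,-1,-1,0,0,0,0,0,-1,-1,0,0,0,0,0,-1,-1,0,0,0,0,0,-1,-1,0,0,0,0,0,-1,-1,0,0,0,0,0,-1]
}}

```text
time: 4.22
position: [0.4173, 0.102, 0.2504]
tool_rot: [0.729, 0.684, 0.0, 0.0]
ft_force: [0.2, 0.6, -0.5]
grip_width: 0.087
grip_force: 0.0
```

>>> {"fn": "jog_arm", "kwargs": {
  "motion": [-1,0,0,0,0,0,-1,-1,0,0,0,0,0,-1,-1,0.1,0,0,0,0,-1,-1,0.1,0,0,0,0,-1,-1,0.1,0,0,0,0,-1,-1,0.1,0,0,0,0,-1,-1,0.1,0,0,0,0,-1,-1,0.2,0,0,0,0,-1,-1,0.2,0,0,0,0,-1,0,0,0,0,0,0,-1,0,0,0,0,0,0,-1]
}}

```text
time: 5.6
position: [0.4297, -0.2576, 0.25]
tool_rot: [0.729, 0.684, 0.0, -0.001]
ft_force: [-0.3, 0.7, 0.3]
grip_width: 0.0871
grip_force: 0.0
```

```bash
python3 -c "
from h import *
import pickle
go((.424,-.359,.25))
o=robot.get_obs();im=robot.camera('wrist');cv2.imwrite('pics/w1.png',im);pickle.dump(o,open('o1.pkl','wb'))"
```

```text
t 5.6 pos [ 0.4297 -0.2576  0.25  ] tooly deg -3.68 z [-9.0e-04  1.3e-03 -1.0e+00] w 0.0871
(0.424, -0.359, 0.25) units [-2.54  0.02 -0.  ]
```

View pics/w1.png

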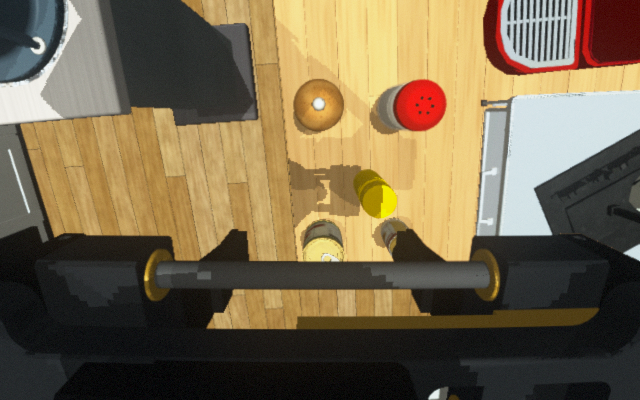

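The wrist view shows the mill knob at (319,103), the shaker top at (419,105), the yellow look-alike at (375,195), the tin at (324,250) partly under the gripper, and the jar at (390,235) behind a finger. The rack starts at column 480.

```bash
python3 - <<'E'
from h import *
import pickle
o=pickle.load(open('o1.pkl','rb'))
im=cv2.imread('pics/w1.png');H=cv2.cvtColor(im,cv2.COLOR_BGR2HSV);h,s,v=[H[...,i].astype(int) for i in range(3)]
m=((h<8)|(h>172))&(s>150)&(v>90);m[:, :380]=0;m[:,460:]=0;m[150:]=0
c=np.argwhere(m)[:,::-1];(cc,r)=cv2.minEnclosingCircle(c.astype(np.float32));print(cc,r)
print("shaker",onz("wrist",cc,.116,o))
print("mill",onz("wrist",(319,103.5),.15,o))
print("tin L R",onz("wrist",[(303,250),(344.5,250)],.07,o))
print("rack",onz("wrist",[(480,150)],.0,o),onz("wrist",[(480,150)],.05,o), "machine",onz("wrist",(490,40),.03,o))
E
```

```text
(419.5, 105.0) 27.04173469543457
shaker [[ 0.53524089 -0.17878281  0.116     ]]
mill [[ 0.43370456 -0.17254618  0.15      ]]
tin L R [[ 0.39978434 -0.35207721  0.07      ]
 [ 0.45445181 -0.35555357  0.07      ]]
rack [[ 0.66108249 -0.24433968  0.        ]] [[ 0.6350554  -0.23738325  0.05      ]] machine [[ 0.64947795 -0.10415248  0.03      ]]
```

>>> {"fn": "jog_arm", "kwargs": {
  "motion": [-1,0,0,0,0,0,-1,-1,0,0,0,0,0,-1,-1,0,0,0,0,0,-1,-1,0,0,0,0,0,-1,-0.5,0,0,0,0,0,-1,0,0,0,0,0,0,-1,0,0,0,0,0,0,-1]
}}

```text
time: 6.52
position: [0.4188, -0.4358, 0.2501]
tool_rot: [0.729, 0.684, 0.0, -0.001]
ft_force: [-0.2, 0.4, 0.1]
grip_width: 0.0869
grip_force: 0.0
```

```bash
python3 -c "
from h import *
import pickle
go((.426,-.359,.25))
o=robot.get_obs();im=robot.camera('wrist');cv2.imwrite('pics/w2.png',im[60:300,220:480].repeat(2,0).repeat(2,1));cv2.imwrite('pics/w2full.png',im);pickle.dump(o,open('o2.pkl','wb'))"
```

```text
t 6.525 pos [ 0.4188 -0.4358  0.2501] tooly deg -3.61 z [-5.0e-04  1.9e-03 -1.0e+00] w 0.0869
(0.426, -0.359, 0.25) units [1.93 0.06 0.01]
```

View pics/w2.png

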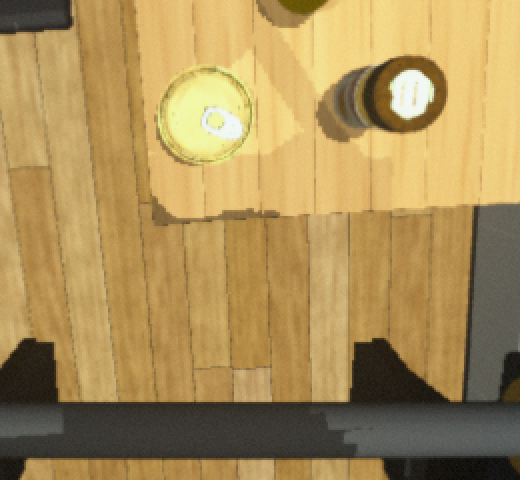

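The tin's top circle is at (322.5,117) and the black jar lid at (424.8,107), both clear of the gripper.

```bash
python3 - <<'E'
from h import *
import pickle
o=pickle.load(open('o2.pkl','rb'))
print("tin",onz("wrist",(322.3,117),.072,o),"jar",onz("wrist",(424.7,106.8),.105,o))
t=onz("wrist",(322.3,117),.072,o)[0]
go((t[0],t[1],.25),(t[0],t[1],.054),(t[0],t[1],.22),(.4682,.1451,.22),(.4682,.1451,.067))
E
```

```text
tin [[ 0.4250007  -0.36279549  0.072     ]] jar [[ 0.53332283 -0.35876387  0.105     ]]
t 6.575 pos [ 0.4189 -0.4359  0.2502] tooly deg -3.6 z [-5.0e-04  1.5e-03 -1.0e+00] w 0.087
(np.float64(0.42500069906952676), np.float64(-0.3627954943476902), 0.25) units [1.83 0.04 0.01]
(np.float64(0.42500069906952676), np.float64(-0.3627954943476902), 0.054) units [-0.01  0.    4.9 ]
(np.float64(0.42500069906952676), np.float64(-0.3627954943476902), 0.22) units [ 0.01 -0.   -4.15]
(0.4682, 0.1451, 0.22) units [12.74  0.28  0.02]
(0.4682, 0.1451, 0.067) units [-0.01  0.    3.82]
```

>>> {"fn": "jog_arm", "kwargs": {
  "motion": [1,0.04,0,0,0,0,-1,0.83,0,0,0,0,0,-1,0,0,1,0,0,0,-1,0,0,1,0,0,0,-1,0,0,1,0,0,0,-1,0,0,1,0,0,0,-1,0,0,0.5,0,0,0,-1,0,0,0.4,0,0,0,-1,0,0,0,0,0,0,-1]
}}

```text
time: 7.7
position: [0.4247, -0.3638, 0.0536]
tool_rot: [0.729, 0.684, 0.0, -0.001]
ft_force: [0.4, -0.0, 0.1]
grip_width: 0.087
grip_force: 0.0
```

>>> {"fn": "jog_arm", "kwargs": {
  "motion": [0,0,0,0,0,0,1,0,0,0,0,0,0,1,0,0,0,0,0,0,1,0,0,0,0,0,0,1,0,0,0,0,0,0,1,0,0,0,0,0,0,1],
  "grip_force": 20
}}

```text
time: 8.45
position: [0.425, -0.365, 0.0542]
tool_rot: [0.729, 0.684, 0.0, -0.0]
ft_force: [-0.4, -0.4, 0.4]
grip_width: 0.0348
grip_force: 0.0
```

The opening is 35 mm with no grip force, so the 57 mm tin isn't between the pads. I'll look before doing anything else.

```bash
python3 -c "
from h import *
go()
t=robot.camera('top');w=robot.camera('wrist');s=robot.camera('scene')
cv2.imwrite('pics/t3.png',np.vstack([cv2.resize(t[180:270,360:500],(560,360)),cv2.resize(w[:,140:500],(300,240)).copy() if 0 else cv2.resize(s[150:250,320:475],(560,230))]))
cv2.imwrite('pics/w3.png',w)"
```

```text
t 8.45 pos [ 0.425  -0.365   0.0542] tooly deg -3.68 z [-0.  0. -1.] w 0.0348
```

View pics/w3.png

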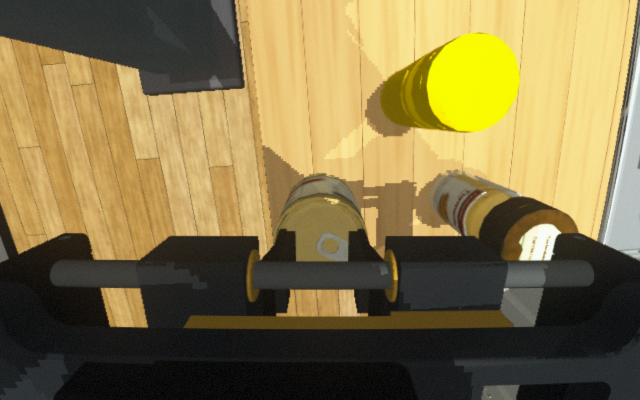

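View pics/t3.png

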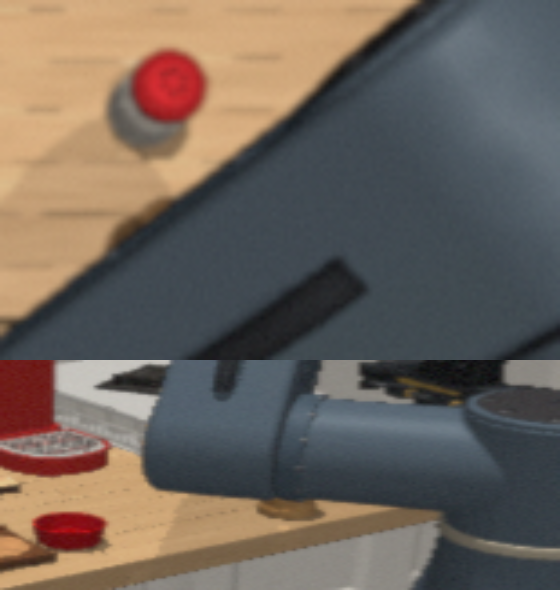

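```bash
python3 - <<'E'
from h import *
o=robot.get_obs()
c=robot.calibration("wrist");T=np.linalg.inv(c['T_tool_cam'])
for p in [(0,0,0),(0,0,.011),(0,0,-.018),(.03,0,-.018)]:
    q=T@np.r_[p,1];print(p,c['fx']*q[0]/q[2]+c['cx'],c['fy']*q[1]/q[2]+c['cy'],q[2])
print(onz("wrist",[(277,228),(368,228),(320,190)],.072,o))
E
python3 - <<'E'
import cv2
im=cv2.imread('pics/w3.png')
cv2.imwrite('pics/w3c.png',cv2.resize(im[160:340,240:400],None,fx=3.3,fy=3.3,interpolation=cv2.INTER_CUBIC))
E
```

```text
(0, 0, 0) 320.03278517394807 233.30172936312232 0.19592042818375296
(0, 0, 0.011) 320.1239242103639 227.27820657818143 0.20651519854146824
(0, 0, -0.018) 319.8603225992216 244.70005316889825 0.17858353123476434
(0.03, 0, -0.018) 319.781279668581 196.05447134402198 0.17051578171676046
[[ 0.40052056 -0.35285606  0.072     ]
 [ 0.45389863 -0.35626973  0.072     ]
 [ 0.42725188 -0.33154092  0.072     ]]
```

View pics/w3c.png

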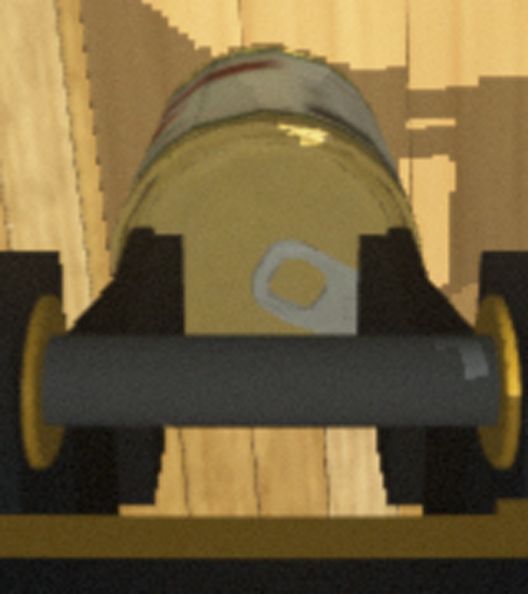

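The tin itself hasn't moved: its far rim at row 193 puts the centre at about (0.427,-0.360). The fingers seem to be still closing over it. I'll let them run a little longer and read the force.

>>> {"fn": "jog_arm", "kwargs": {
  "motion": [0,0,0,0,0,0,1,0,0,0,0,0,0,1]
}}

```text
time: 8.85
position: [0.425, -0.365, 0.0542]
tool_rot: [0.729, 0.684, -0.0, -0.0]
ft_force: [-0.4, 0.3, 1.0]
grip_width: 0.0047
grip_force: 0.0
```

The fingers shut to 5 mm freely over the tin. In the wrist images the opening spans 148 px at 87 mm and 53 px at 31 mm, so the visible fingertips are at a depth of about 0.176 m. That puts them about 20 mm behind the reported TCP, not 11 mm ahead of it. The tips were therefore at z≈0.074, just over the tin's 0.072 top. I'll open, go about 30 mm lower while watching the force, and grip again.

>>> {"fn": "jog_arm", "kwargs": {
  "motion": [0,0,-0.4,0,0,0,-1,0.1,0,0,0,0,0,-1,0,0,0,0,0,0,-1,0,0,0,0,0,0,-1,0,0,0,0,0,0,-1,0,0,0,0,0,0,-1,0,0,0,0,0,0,-1,0,0,0,0,0,0,-1,0,0,0,0,0,0,-1,0,0,0,0,0,0,-1]
}}

```text
time: 10.1
position: [0.4252, -0.361, 0.0702]
tool_rot: [0.729, 0.684, -0.0, -0.0]
ft_force: [-0.2, -0.1, 0.5]
grip_width: 0.0862
grip_force: 0.0
```

>>> {"fn": "jog_arm", "kwargs": {
  "motion": [0,0,0.4,0,0,0,-1,0,0,0.25,0,0,0,-1,0,0,0.25,0,0,0,-1,0,0,0.25,0,0,0,-1]
}}

```text
time: 10.6
position: [0.4251, -0.3608, 0.0233]
tool_rot: [0.729, 0.684, 0.0, -0.0]
ft_force: [0.7, 0.6, 0.7]
grip_width: 0.0869
grip_force: 0.0
```

>>> {"fn": "jog_arm", "kwargs": {
  "motion": [0,0,0,0,0,0,1,0,0,0,0,0,0,1,0,0,0,0,0,0,1,0,0,0,0,0,0,1,0,0,0,0,0,0,1,0,0,0,0,0,0,1],
  "grip_force": 20
}}

```text
time: 11.35
position: [0.4254, -0.3612, 0.0247]
tool_rot: [0.729, 0.684, -0.0, 0.0]
ft_force: [-0.8, -0.4, 2.9]
grip_width: 0.0567
grip_force: 20.0
```

The tin is held, with the opening at 56.7 mm and 20 N of grip. Lifting and carrying it to just short of the tray, where the wrist camera can see the discs.

>>> {"fn": "jog_arm", "kwargs": {
  "motion": [0,0,-1,0,0,0,1,0,0,-1,0,0,0,1,0,0,-1,0,0,0,1,0,0,-1,0,0,0,1,0,0,-0.5,0,0,0,1,1,0,0,0,0,0,1,1,0,0,0,0,0,1,1,0,0,0,0,0,1,1,0,0,0,0,0,1,1,0,0,0,0,0,1,1,0,0,0,0,0,1,1,0,0,0,0,0,1]
}}

```text
time: 12.85
position: [0.4428, -0.0801, 0.204]
tool_rot: [0.73, 0.684, -0.0, -0.0]
ft_force: [0.6, -0.3, -1.8]
grip_width: 0.057
grip_force: 20.0
```

>>> {"fn": "jog_arm", "kwargs": {
  "motion": [1,0.1,0,0,0,0,1,1,0.1,0,0,0,0,1,1,0.1,0,0,0,0,1,0.5,0,0,0,0,0,1,0,0,0,0,0,0,1,0,0,0,0,0,0,1]
}}

```text
time: 13.6
position: [0.4638, 0.057, 0.204]
tool_rot: [0.729, 0.684, -0.0, -0.0]
ft_force: [0.5, 0.3, -2.2]
grip_width: 0.0569
grip_force: 20.0
```

```bash
cat > disc.py <<'E'
from h import *
o=robot.get_obs();im=robot.camera('wrist');cv2.imwrite('pics/wd.png',im)
H=cv2.cvtColor(im,cv2.COLOR_BGR2HSV);h,s,v=[H[...,i].astype(int) for i in range(3)]
g=cv2.medianBlur(im,5)
# tray dark -> filled hull, cork = bright inside
dark=((v<130)&(s>90)&(h<20)).astype(np.uint8);dark[225:]=0
cs=cv2.findContours(cv2.morphologyEx(dark,cv2.MORPH_OPEN,np.ones((3,3))),cv2.RETR_EXTERNAL,cv2.CHAIN_APPROX_NONE)[0]
for c in sorted(cs,key=cv2.contourArea)[-3:]:
    a=np.zeros_like(dark);cv2.drawContours(a,[cv2.convexHull(c)],-1,1,-1)
    print("dark",cv2.boundingRect(c))
    for cc,st in blobs((a>0)&(dark==0),300):print(cc,st,onz("wrist",cc,.012,o).round(4))
E
python3 disc.py; python3 -c "from h import *;go((.4682,.1451,.2))"
```

```text
dark (535, 65, 23, 24)
dark (516, 125, 108, 55)
dark (604, 132, 36, 52)
t 13.65 pos [0.464  0.0567 0.2041] tooly deg -3.72 z [-4.e-04 -3.e-04 -1.e+00] w 0.0566
(0.4682, 0.1451, 0.2) units [ 2.21 -0.04  0.1 ]
```

View pics/wd.png

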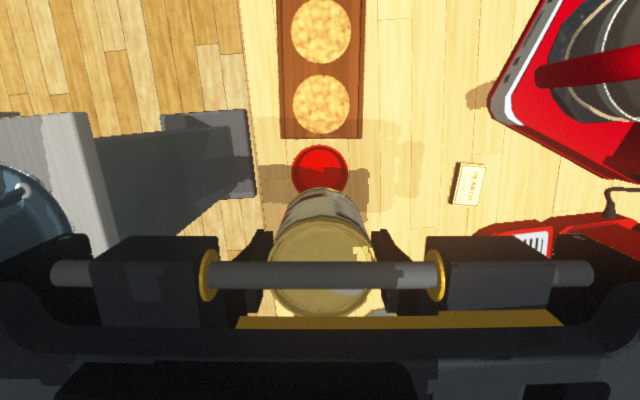

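Disc 1 (dish end) is at (321,104) and disc 2 at (320,31). The dish is at (320,170), and the tin is held level and centred.

```bash
cat > disc.py <<'E'
from h import *
o=robot.get_obs();im=robot.camera('wrist')
H=cv2.cvtColor(im,cv2.COLOR_BGR2HSV);h,s,v=[H[...,i].astype(int) for i in range(3)]
b=(v>165).astype(np.uint8);b[:, :265]=0;b[:,380:]=0;b[225:]=0
b=cv2.morphologyEx(b,cv2.MORPH_OPEN,np.ones((3,3)))
for c in cv2.findContours(b,cv2.RETR_EXTERNAL,cv2.CHAIN_APPROX_NONE)[0]:
    x,y,w,hh=cv2.boundingRect(c)
    if 40<w<75 and 40<hh<75:
        (cc,r)=cv2.minEnclosingCircle(c);print(cc,r,onz("wrist",cc,.012,o).round(4))
E
python3 disc.py; python3 -c "
from h import *
o=robot.get_obs();print(onz('wrist',[(321,103.7),(320,31)],.012,o))"
```

```text
[[0.46990034 0.14470023 0.012     ]
 [0.47398372 0.22404451 0.012     ]]
```

>>> {"fn": "jog_arm", "kwargs": {
  "motion": [1,0,0,0,0,0,1,1,0,0,0,0,0,1,0.21,-0.02,0,0,0,0,1,0,0,1,0,0,0,1,0,0,1,0,0,0,1,0,0,1,0,0,0,1,0,0,0.7,0,0,0,1,0,0,0.2,0,0,0,1,0,0,0.15,0,0,0,1,0,0,0.1,0,0,0,1,0,0,0,0,0,0,1]
}}

```text
time: 15.08
position: [0.4695, 0.1456, 0.0388]
tool_rot: [0.729, 0.684, 0.0, 0.0]
ft_force: [1.0, -0.2, -2.1]
grip_width: 0.0566
grip_force: 20.0
```

>>> {"fn": "jog_arm", "kwargs": {
  "motion": [0,0,0.04,0,0,0,1,0,0,0,0,0,0,1]
}}

```text
time: 15.32
position: [0.4692, 0.1457, 0.0369]
tool_rot: [0.729, 0.684, 0.0, 0.0]
ft_force: [0.0, 0.0, -1.2]
grip_width: 0.0569
grip_force: 20.0
```

Nearly down, so I'll lower slightly more, release and retreat.

>>> {"fn": "jog_arm", "kwargs": {
  "motion": [0,0,0.02,0,0,0,1,0,0,0,0,0,0,-1,0,0,0,0,0,0,-1,0,0,0,0,0,0,-1,0,0,0,0,0,0,-1,0,0,-1,0,0,0,-1,0,0,-1,0,0,0,-1,0,0,-1,0,0,0,-1,0,0,-1,0,0,0,-1,0,0,-1,0,0,0,-1]
}}

```text
time: 16.58
position: [0.4686, 0.1456, 0.2371]
tool_rot: [0.729, 0.684, -0.0, -0.0]
ft_force: [0.4, -0.7, 0.3]
grip_width: 0.087
grip_force: 0.0
```

```bash
python3 -c "
from h import *
go((.534,-.3585,.25),(.534,-.3585,.046))"
```

```text
t 16.575 pos [0.4686 0.1456 0.2371] tooly deg -3.68 z [-2.e-04 -0.e+00 -1.e+00] w 0.087
(0.534, -0.3585, 0.25) units [-12.47   2.44  -0.32]
(0.534, -0.3585, 0.046) units [0.  0.  5.1]
```

>>> {"fn": "jog_arm", "kwargs": {
  "motion": [-1,0,-0.3,0,0,0,-1,-1,0,0,0,0,0,-1,-1,0,0,0,0,0,-1,-1,0,0,0,0,0,-1,-1,0,0,0,0,0,-1,-1,0,0,0,0,0,-1,-1,0,0,0,0,0,-1,-1,0,0,0,0,0,-1,-1,0,0,0,0,0,-1,-1,0.5,0,0,0,0,-1,-1,0.9,0,0,0,0,-1,-1,1,0,0,0,0,-1]
}}

```text
time: 18.08
position: [0.5343, -0.3408, 0.2477]
tool_rot: [0.73, 0.684, -0.0, -0.0]
ft_force: [0.9, -0.8, -0.4]
grip_width: 0.087
grip_force: 0.0
```

>>> {"fn": "jog_arm", "kwargs": {
  "motion": [-0.47,0,0,0,0,0,-1,0,0,0,0,0,0,-1,0,0,0,0,0,0,-1]
}}

```text
time: 18.45
position: [0.5317, -0.3567, 0.2477]
tool_rot: [0.729, 0.684, 0.0, -0.001]
ft_force: [0.2, 0.6, 0.8]
grip_width: 0.0871
grip_force: 0.0
```

```bash
python3 -c "
from h import *
go((.534,-.3585,.25),(.534,-.3585,.04))"
```

```text
t 18.45 pos [ 0.5317 -0.3567  0.2477] tooly deg -3.67 z [-0.0014  0.0018 -1.    ] w 0.0871
(0.534, -0.3585, 0.25) units [-0.04  0.06 -0.06]
(0.534, -0.3585, 0.04) units [-0.01  0.01  5.25]
```

>>> {"fn": "jog_arm", "kwargs": {
  "motion": [-0.04,0.06,0,0,0,0,-1,0,0,1,0,0,0,-1,0,0,1,0,0,0,-1,0,0,1,0,0,0,-1,0,0,1,0,0,0,-1,0,0,0.6,0,0,0,-1,0,0,0.6,0,0,0,-1,0,0,0,0,0,0,-1]
}}

```text
time: 19.45
position: [0.534, -0.3582, 0.0384]
tool_rot: [0.729, 0.684, -0.0, -0.002]
ft_force: [-1.3, 0.2, -1.0]
grip_width: 0.087
grip_force: 0.0
```

>>> {"fn": "jog_arm", "kwargs": {
  "motion": [0,0,0,0,0,0,1,0,0,0,0,0,0,1,0,0,0,0,0,0,1,0,0,0,0,0,0,1,0,0,0,0,0,0,1,0,0,0,0,0,0,1,0,0,0,0,0,0,1,0,0,0,0,0,0,1],
  "grip_force": 15
}}

```text
time: 20.45
position: [0.535, -0.36, 0.0399]
tool_rot: [0.729, 0.684, -0.0, -0.0]
ft_force: [-1.5, 0.3, 1.8]
grip_width: 0.0404
grip_force: 15.0
```

>>> {"fn": "jog_arm", "kwargs": {
  "motion": [0,0,-1,0,0,0,1,0,0,-1,0,0,0,1,0,0,-1,0,0,0,1,0,0,-1,0,0,0,1,0,0,-1,0,0,0,1,0.5,-0.8,0,0,0,0,1,0.5,-0.9,0,0,0,0,1,1,-0.7,0,0,0,0,1,1,0,0,0,0,0,1,1,0,0,0,0,0,1,1,0,0,0,0,0,1,1,0,0,0,0,0,1]
}}

```text
time: 21.95
position: [0.4546, -0.113, 0.2397]
tool_rot: [0.73, 0.684, 0.0, -0.0]
ft_force: [-0.2, 0.4, -1.1]
grip_width: 0.0401
grip_force: 15.0
```

>>> {"fn": "jog_arm", "kwargs": {
  "motion": [1,0,0,0,0,0,1,1,0,0,0,0,0,1,1,0,0,0,0,0,1,1,0,0,0,0,0,1,1,0,0,0,0,0,1,1,0,0,0,0,0,1,0.6,0,0,0,0,0,1,0,0,0,0,0,0,1,0,0,0,0,0,0,1]
}}

```text
time: 23.08
position: [0.4714, 0.1486, 0.2396]
tool_rot: [0.729, 0.684, -0.0, -0.0]
ft_force: [-0.9, -0.0, -1.4]
grip_width: 0.0407
grip_force: 15.0
```

```bash
python3 -c "
from h import *
go((.474,.2247,.25),(.474,.2247,.053))"
```

```text
t 23.075 pos [0.4714 0.1486 0.2396] tooly deg -3.67 z [-6.e-04 -5.e-04 -1.e+00] w 0.0407
(0.474, 0.2247, 0.25) units [ 1.9  -0.06 -0.26]
(0.474, 0.2247, 0.053) units [0.   0.   4.92]
```

>>> {"fn": "jog_arm", "kwargs": {
  "motion": [1,-0.06,0,0,0,0,1,0.9,0,0,0,0,0,1,0,0,0,0,0,0,1,0,0,1,0,0,0,1,0,0,1,0,0,0,1,0,0,1,0,0,0,1,0,0,1,0,0,0,1,0,0,0.4,0,0,0,1,0,0,0.2,0,0,0,1,0,0,0.05,0,0,0,1,0,0,0,0,0,0,1]
}}

```text
time: 24.45
position: [0.475, 0.2252, 0.0548]
tool_rot: [0.729, 0.684, 0.001, 0.001]
ft_force: [0.4, 0.9, -1.3]
grip_width: 0.0404
grip_force: 15.0
```

>>> {"fn": "jog_arm", "kwargs": {
  "motion": [0,0,0.05,0,0,0,1,0,0,0,0,0,0,1]
}}

```text
time: 24.7
position: [0.4743, 0.2252, 0.0523]
tool_rot: [0.729, 0.684, 0.0, 0.0]
ft_force: [-0.4, -0.2, -1.8]
grip_width: 0.0407
grip_force: 15.0
```

>>> {"fn": "jog_arm", "kwargs": {
  "motion": [0,0,0.03,0,0,0,1,0,0,0,0,0,0,1]
}}

```text
time: 24.95
position: [0.4743, 0.2253, 0.0517]
tool_rot: [0.729, 0.684, 0.0, 0.0]
ft_force: [-2.5, 0.6, 6.2]
grip_width: 0.0405
grip_force: 15.0
```

Contact, so I'll release, lift, and then measure the two remaining things' targets.

>>> {"fn": "jog_arm", "kwargs": {
  "motion": [0,0,-0.01,0,0,0,-1,0,0,0,0,0,0,-1,0,0,0,0,0,0,-1,0,0,0,0,0,0,-1,0,0,-1,0,0,0,-1,0,0,-1,0,0,0,-1,0,0,-1,0,0,0,-1,0,0,-1,0,0,0,-1,0,0,-1,0,0,0,-1,0,0,0,0,0,0,-1]
}}

```text
time: 26.2
position: [0.4764, 0.2257, 0.2544]
tool_rot: [0.729, 0.684, 0.003, 0.002]
ft_force: [0.8, 0.3, -0.2]
grip_width: 0.0872
grip_force: 0.0
```

```bash
python3 -c "
from h import *
go((.434,-.09,.25),(.535,-.177,.25),(.535,-.177,.05))
o=robot.get_obs();im=robot.camera('wrist');cv2.imwrite('pics/wd2.png',im)"; python3 disc.py
```

```text
t 26.2 pos [0.4764 0.2257 0.2544] tooly deg -3.67 z [ 0.0077  0.0018 -1.    ] w 0.0872
(0.434, -0.09, 0.25) units [-7.94 -0.55  0.09]
(0.535, -0.177, 0.25) units [-2.01  2.66  0.02]
(0.535, -0.177, 0.05) units [-0.01 -0.04  5.  ]
(319.2298278808594, 111.98757934570312) 26.508676528930664 [[0.4783 0.3048 0.012 ]]
(319.2156066894531, 48.243289947509766) 28.947141647338867 [[0.4835 0.3846 0.012 ]]
```

View pics/wd2.png

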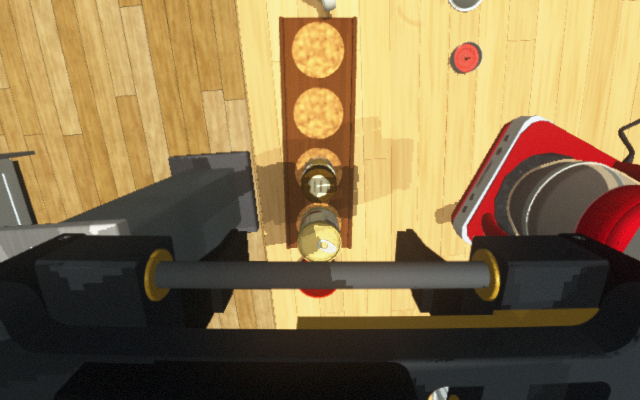

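The tin (320,243) and jar (320,185) stand upright on their discs. The free discs measure (0.4783,0.3048) and (0.4835,0.3846), matching the top view. Next is the shaker.

>>> {"fn": "jog_arm", "kwargs": {
  "motion": [-1,0,0,0,0,0,-1,-1,0,0,0,0,0,-1,-1,0,0,0,0,0,-1,-1,0,0,0,0,0,-1,-1,0,0,0,0,0,-1,-1,0,0,0,0,0,-1,-1,0,0,0,0,0,-1,-1,0.3,0,0,0,0,-1,-1,0.8,0,0,0,0,-1,-1,1,0,0,0,0,-1,0,0,0,0,0,0,-1,0,0,0,0,0,0,-1]
}}

```text
time: 27.8
position: [0.5307, -0.1786, 0.2489]
tool_rot: [0.73, 0.684, -0.001, -0.003]
ft_force: [0.7, 0.1, -0.3]
grip_width: 0.0872
grip_force: 0.0
```

```bash
python3 -c "
from h import *
go((.5355,-.178,.25),(.5355,-.178,.048))"
```

```text
t 27.8 pos [ 0.5307 -0.1786  0.2489] tooly deg -3.7 z [-0.0046  0.0029 -1.    ] w 0.0872
(0.5355, -0.178, 0.25) units [ 0.02  0.12 -0.03]
(0.5355, -0.178, 0.048) units [-0.01  0.02  5.05]
```

>>> {"fn": "jog_arm", "kwargs": {
  "motion": [0.02,0.12,0,0,0,0,-1,0,0,1,0,0,0,-1,0,0,1,0,0,0,-1,0,0,1,0,0,0,-1,0,0,1,0,0,0,-1,0,0,0.5,0,0,0,-1,0,0,0.5,0,0,0,-1,0,0,0,0,0,0,-1]
}}

```text
time: 28.8
position: [0.5359, -0.1773, 0.05]
tool_rot: [0.729, 0.684, -0.001, -0.002]
ft_force: [-0.7, -0.8, -0.1]
grip_width: 0.0871
grip_force: 0.0
```

>>> {"fn": "jog_arm", "kwargs": {
  "motion": [0,0,0,0,0,0,1,0,0,0,0,0,0,1,0,0,0,0,0,0,1,0,0,0,0,0,0,1,0,0,0,0,0,0,1,0,0,0,0,0,0,1],
  "grip_force": 20
}}

```text
time: 29.55
position: [0.5376, -0.1793, 0.0515]
tool_rot: [0.729, 0.684, 0.0, 0.001]
ft_force: [-0.0, -0.2, 3.8]
grip_width: 0.0542
grip_force: 20.0
```

The opening is 54 mm instead of 60 mm, with a 3.8 N upward push, so the pads are on the shoulder. I'll reopen and go lower in small steps, watching the force for palm contact.

>>> {"fn": "jog_arm", "kwargs": {
  "motion": [0,0,0,0,0,0,-1,0,0,0,0,0,0,-1,0,0,0,0,0,0,-1,0,0,0,0,0,0,-1,0,-0.02,0.1,0,0,0,-1,0,0,0.1,0,0,0,-1,0,0,0,0,0,0,-1]
}}

```text
time: 30.42
position: [0.5361, -0.1789, 0.0426]
tool_rot: [0.729, 0.684, -0.0, -0.0]
ft_force: [1.4, 0.4, -0.2]
grip_width: 0.0869
grip_force: 0.0
```

>>> {"fn": "jog_arm", "kwargs": {
  "motion": [0,0,0.1,0,0,0,-1,0,0,0.05,0,0,0,-1,0,0,0,0,0,0,-1]
}}

```text
time: 30.8
position: [0.5361, -0.1788, 0.0368]
tool_rot: [0.729, 0.684, -0.0, -0.0]
ft_force: [-0.3, -0.5, 0.7]
grip_width: 0.0872
grip_force: 0.0
```

>>> {"fn": "jog_arm", "kwargs": {
  "motion": [0,0,0,0,0,0,1,0,0,0,0,0,0,1,0,0,0,0,0,0,1,0,0,0,0,0,0,1,0,0,0,0,0,0,1,0,0,0,0,0,0,1]
}}

```text
time: 31.55
position: [0.5368, -0.1791, 0.0372]
tool_rot: [0.729, 0.684, 0.0, 0.0]
ft_force: [1.8, 0.2, 0.5]
grip_width: 0.0548
grip_force: 20.0
```

The opening is still about 55 mm, but the upward push has gone, so the grip is square on the body, which is probably faceted. I'll try a short lift.

>>> {"fn": "jog_arm", "kwargs": {
  "motion": [0,0,-0.3,0,0,0,1,0,0,-0.3,0,0,0,1,0,0,0,0,0,0,1,0,0,0,0,0,0,1],
  "grip_force": 25
}}

```text
time: 32.05
position: [0.5362, -0.1789, 0.0613]
tool_rot: [0.729, 0.684, -0.0, 0.0]
ft_force: [-0.4, 0.9, -1.1]
grip_width: 0.0552
grip_force: 24.9
```

```bash
python3 -c "
from h import *
go()
w=robot.camera('wrist');s=robot.camera('scene');t=robot.camera('top')
cv2.imwrite('pics/sh.png',np.hstack([cv2.resize(w[130:330,220:420],(390,390)),cv2.resize(s[140:240,340:440],(390,390))]))"
```

```text
t 32.05 pos [ 0.5362 -0.1789  0.0613] tooly deg -3.68 z [-0. -0. -1.] w 0.0552
```

View pics/sh.png

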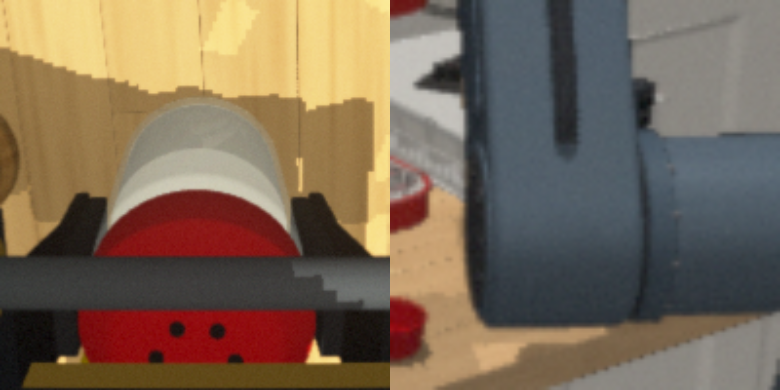

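The shaker is upright and held squarely between the pads, with lid axis at about column 321. I'll estimate its offset along tool x from the far edge of the lid top, then carry it.

```bash
python3 - <<'E'
from h import *
o=robot.get_obs();z=.119+o['position'][2]-.0372
print(z,[(r,onz("wrist",(321,r),z,o)[0][1]-.026-o['position'][1]) for r in (227,236,245)])
# body bottom far edge: row = 130+100*200/390
print(onz("wrist",(321,130+100*200/390),z-.119,o)[0][1]-.030-o['position'][1])
go((.44,-.14,.25),(.478,.306,.25),(.478,.306,.0505))
E
```

```text
0.14254433233436653 [(227, np.float64(0.009345319948146774)), (236, np.float64(0.005875617646408843)), (245, np.float64(0.002342211911034342))]
-0.00333795601130063
t 32.2 pos [ 0.536  -0.1788  0.0607] tooly deg -3.68 z [-7.e-04  4.e-04 -1.e+00] w 0.0551
(0.44, -0.14, 0.25) units [ 0.82 -2.46 -4.73]
(0.478, 0.306, 0.25) units [11.19  0.23  0.  ]
(0.478, 0.306, 0.0505) units [-0.    0.    4.99]
```

>>> {"fn": "jog_arm", "kwargs": {
  "motion": [0,0,-1,0,0,0,1,0,0,-1,0,0,0,1,0,0,-1,0,0,0,1,0,0,-1,0,0,0,1,0,0,-0.7,0,0,0,1,0,-0.8,0,0,0,0,1,0,-0.9,0,0,0,0,1,1,-0.53,0,0,0,0,1,1,0,0,0,0,0,1,1,0,0,0,0,0,1,1,0,0,0,0,0,1,1,0,0,0,0,0,1]
}}

```text
time: 33.7
position: [0.4597, 0.0277, 0.2488]
tool_rot: [0.73, 0.684, -0.0, -0.0]
ft_force: [1.0, -0.3, -0.8]
grip_width: 0.0549
grip_force: 24.9
```

>>> {"fn": "jog_arm", "kwargs": {
  "motion": [1,0,0,0,0,0,1,1,0,0,0,0,0,1,1,0,0,0,0,0,1,1,0,0,0,0,0,1,1,0,0,0,0,0,1,1,0,0,0,0,0,1,1,0,0,0,0,0,1,0,0,0,0,0,0,1,0,0,0,0,0,0,1]
}}

```text
time: 34.83
position: [0.4774, 0.3053, 0.2484]
tool_rot: [0.729, 0.684, -0.001, -0.0]
ft_force: [0.4, -0.1, -1.2]
grip_width: 0.0549
grip_force: 24.9
```

```bash
python3 -c "
from h import *
go((.4785,.305,.25),(.4785,.305,.0505))"
```

```text
t 34.825 pos [0.4774 0.3053 0.2484] tooly deg -3.65 z [-0.0016 -0.0013 -1.    ] w 0.0549
(0.4785, 0.305, 0.25) units [-0.    0.03 -0.04]
(0.4785, 0.305, 0.0505) units [0.01 0.01 4.99]
```

>>> {"fn": "jog_arm", "kwargs": {
  "motion": [0,0.03,1,0,0,0,1,0,0,1,0,0,0,1,0,0,1,0,0,0,1,0,0,1,0,0,0,1,0,0,0.6,0,0,0,1,0,0,0.25,0,0,0,1,0,0,0.05,0,0,0,1,0,0,0,0,0,0,1]
}}

```text
time: 35.83
position: [0.4802, 0.3057, 0.054]
tool_rot: [0.73, 0.684, 0.001, 0.0]
ft_force: [-0.1, 0.2, -1.5]
grip_width: 0.0548
grip_force: 24.9
```

>>> {"fn": "jog_arm", "kwargs": {
  "motion": [0,0,0.04,0,0,0,1,0,0,0,0,0,0,1]
}}

```text
time: 36.08
position: [0.4796, 0.3059, 0.0521]
tool_rot: [0.729, 0.684, 0.001, 0.0]
ft_force: [0.2, -0.7, -1.8]
grip_width: 0.0547
grip_force: 24.9
```

>>> {"fn": "jog_arm", "kwargs": {
  "motion": [-0.02,-0.02,0.04,0,0,0,1,0,0,0.02,0,0,0,1,0,0,0,0,0,0,1]
}}

```text
time: 36.45
position: [0.4782, 0.305, 0.0492]
tool_rot: [0.729, 0.684, -0.0, -0.0]
ft_force: [-0.4, 0.1, 0.0]
grip_width: 0.0545
grip_force: 24.9
```

It's resting on the disc. Releasing and moving on to the mill.

>>> {"fn": "jog_arm", "kwargs": {
  "motion": [0,0,0.01,0,0,0,-1,0,0,0,0,0,0,-1,0,0,0,0,0,0,-1,0,0,0,0,0,0,-1,0,0,-1,0,0,0,-1,0,0,-1,0,0,0,-1,0,0,-1,0,0,0,-1,0,0,-1,0,0,0,-1,0,0,-1,0,0,0,-1,-1,0,0,0,0,0,-1,-1,0,0,0,0,0,-1,-1,0,0,0,0,0,-1]
}}

```text
time: 37.95
position: [0.4704, 0.1842, 0.2488]
tool_rot: [0.729, 0.684, 0.0, 0.0]
ft_force: [0.2, -0.3, -0.1]
grip_width: 0.0869
grip_force: 0.0
```

>>> {"fn": "jog_arm", "kwargs": {
  "motion": [-1,0,0,0,0,0,-1,-1,0,0,0,0,0,-1,-1,0,0,0,0,0,-1,-1,0,0,0,0,0,-1,-1,0,0,0,0,0,-1,-1,0,0,0,0,0,-1,-1,0,0,0,0,0,-1,-1,0,0,0,0,0,-1,0,0,0,0,0,0,-1,0,0,0,0,0,0,-1]
}}

```text
time: 39.2
position: [0.4498, -0.1335, 0.2485]
tool_rot: [0.73, 0.684, 0.0, -0.001]
ft_force: [-0.2, 0.2, -0.1]
grip_width: 0.0871
grip_force: 0.0
```

```bash
python3 -c "
from h import *
go((.4337,-.172,.25),(.4337,-.172,.088))"
```

```text
t 39.2 pos [ 0.4498 -0.1335  0.2485] tooly deg -3.71 z [-6.e-04  1.e-03 -1.e+00] w 0.0871
(0.4337, -0.172, 0.25) units [-0.99 -0.34 -0.04]
(0.4337, -0.172, 0.088) units [-0.    0.    4.05]
```

>>> {"fn": "jog_arm", "kwargs": {
  "motion": [-1,-0.34,0,0,0,0,-1,0,0,0,0,0,0,-1,0,0,1,0,0,0,-1,0,0,1,0,0,0,-1,0,0,1,0,0,0,-1,0,0,0.6,0,0,0,-1,0,0,0.4,0,0,0,-1,0,0,0,0,0,0,-1]
}}

```text
time: 40.2
position: [0.4335, -0.171, 0.0878]
tool_rot: [0.729, 0.685, -0.0, -0.002]
ft_force: [0.1, -0.1, 1.5]
grip_width: 0.0866
grip_force: 0.0
```

>>> {"fn": "jog_arm", "kwargs": {
  "motion": [0,0,0,0,0,0,1,0,0,0,0,0,0,1,0,0,0,0,0,0,1,0,0,0,0,0,0,1,0,0,0,0,0,0,1,0,0,0,0,0,0,1],
  "grip_force": 25
}}

```text
time: 40.95
position: [0.4338, -0.1732, 0.0888]
tool_rot: [0.729, 0.684, -0.0, -0.0]
ft_force: [-1.7, -0.9, 2.9]
grip_width: 0.047
grip_force: 25.0
```

>>> {"fn": "jog_arm", "kwargs": {
  "motion": [0,0,-0.3,0,0,0,1,0,0,-0.3,0,0,0,1,0,0,0,0,0,0,1,0,0,0,0,0,0,1]
}}

```text
time: 41.45
position: [0.4341, -0.1731, 0.1128]
tool_rot: [0.729, 0.684, 0.0, 0.0]
ft_force: [-0.3, 0.2, -1.8]
grip_width: 0.0469
grip_force: 25.0
```

```bash
python3 -c "
from h import *
go((.4337,-.172,.3),(.4832,.3835,.3),(.4832,.3835,.103))
w=robot.camera('wrist');t=robot.camera('top')
cv2.imwrite('pics/ml.png',np.hstack([cv2.resize(w[130:330,220:420],(390,390)),cv2.resize(t[195:260,170:270],(390,254)).repeat(1,0) if 0 else cv2.resize(t[180:280,170:345],(390,390))]))"
```

```text
t 41.45 pos [ 0.4341 -0.1731  0.1128] tooly deg -3.67 z [ 3.e-04 -2.e-04 -1.e+00] w 0.0469
(0.4337, -0.172, 0.3) units [ 0.03 -0.01 -4.68]
(0.4832, 0.3835, 0.3) units [13.94  0.34 -0.  ]
(0.4832, 0.3835, 0.103) units [ 0.   -0.    4.92]
```

View pics/ml.png

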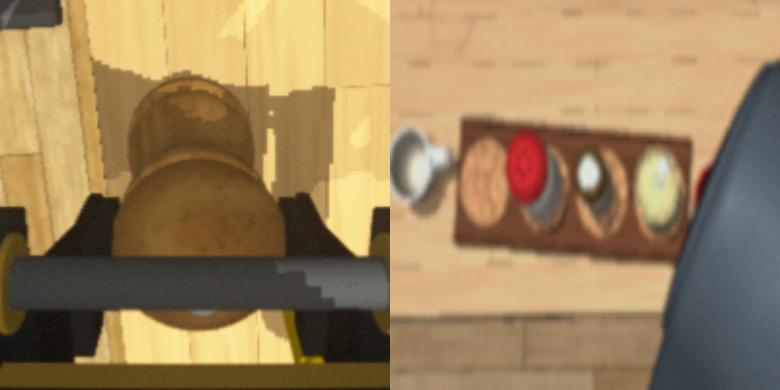

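The mill hangs straight in the grip with its full weight of 1.8 N. The three others stand on their discs, and the mug is still beside the free disc. Carrying the mill high over them.

>>> {"fn": "jog_arm", "kwargs": {
  "motion": [0,0,-1,0,0,0,1,0,0,-1,0,0,0,1,0,0,-1,0,0,0,1,0,0,-1,0,0,0,1,0,0,-0.7,0,0,0,1,1,0.04,0,0,0,0,1,1,0.1,0,0,0,0,1,1,0.1,0,0,0,0,1,1,0.1,0,0,0,0,1,1,0,0,0,0,0,1,1,0,0,0,0,0,1,1,0,0,0,0,0,1]
}}

```text
time: 43.05
position: [0.465, 0.1067, 0.3]
tool_rot: [0.729, 0.684, -0.001, -0.0]
ft_force: [-0.5, -0.1, -1.8]
grip_width: 0.047
grip_force: 25.0
```

>>> {"fn": "jog_arm", "kwargs": {
  "motion": [1,0,0,0,0,0,1,1,0,0,0,0,0,1,1,0,0,0,0,0,1,1,0,0,0,0,0,1,1,0,0,0,0,0,1,1,0,0,0,0,0,1,0.95,0,0,0,0,0,1,0,0,0,0,0,0,1,0,0,0,0,0,0,1]
}}

```text
time: 44.18
position: [0.4828, 0.3821, 0.2996]
tool_rot: [0.729, 0.684, -0.001, 0.0]
ft_force: [0.2, 1.0, -2.4]
grip_width: 0.0474
grip_force: 25.0
```

```bash
python3 -c "
from h import *
go((.4835,.3838,.3),(.4835,.3838,.103))"
```

```text
t 44.175 pos [0.4828 0.3821 0.2996] tooly deg -3.66 z [-0.0021 -0.0021 -1.    ] w 0.0474
(0.4835, 0.3838, 0.3) units [ 0.04  0.02 -0.01]
(0.4835, 0.3838, 0.103) units [0.01 0.01 4.92]
```

>>> {"fn": "jog_arm", "kwargs": {
  "motion": [0.04,0.02,0,0,0,0,1,0,0,1,0,0,0,1,0,0,1,0,0,0,1,0,0,1,0,0,0,1,0,0,1,0,0,0,1,0,0,0.6,0,0,0,1,0,0,0.2,0,0,0,1,0,0,0.05,0,0,0,1,0,0,0,0,0,0,1,0,0,0,0,0,0,1]
}}

```text
time: 45.42
position: [0.4851, 0.3848, 0.1079]
tool_rot: [0.729, 0.684, 0.001, 0.0]
ft_force: [-0.2, 0.3, -2.2]
grip_width: 0.0472
grip_force: 25.0
```

>>> {"fn": "jog_arm", "kwargs": {
  "motion": [0,0,0.04,0,0,0,1,0,0,0,0,0,0,1]
}}

```text
time: 45.68
position: [0.4843, 0.3844, 0.1052]
tool_rot: [0.729, 0.684, 0.0, 0.0]
ft_force: [0.2, 0.8, -1.8]
grip_width: 0.0471
grip_force: 25.0
```

>>> {"fn": "jog_arm", "kwargs": {
  "motion": [0,0,0.06,0,0,0,1,0,0,0.03,0,0,0,1,0,0,0,0,0,0,1]
}}

```text
time: 46.05
position: [0.4842, 0.3843, 0.1011]
tool_rot: [0.729, 0.684, -0.0, -0.0]
ft_force: [1.2, 0.0, -3.5]
grip_width: 0.0472
grip_force: 25.0
```

>>> {"fn": "jog_arm", "kwargs": {
  "motion": [0,0,0.02,0,0,0,1,0,0,0,0,0,0,1]
}}

```text
time: 46.3
position: [0.4845, 0.3846, 0.1009]
tool_rot: [0.729, 0.684, 0.0, -0.0]
ft_force: [-1.4, -0.1, 0.2]
grip_width: 0.0469
grip_force: 25.0
```

On the disc. Releasing, rising, and moving aside for a check.

>>> {"fn": "jog_arm", "kwargs": {
  "motion": [0,0,0,0,0,0,-1,0,0,0,0,0,0,-1,0,0,0,0,0,0,-1,0,0,0,0,0,0,-1,0,0,0,0,0,0,-1,0,0,-1,0,0,0,-1,0,0,-1,0,0,0,-1,0,0,-1,0,0,0,-1,0,0,-1,0,0,0,-1,0,0,-1,0,0,0,-1,-1,0,0,0,0,0,-1,-1,0,0,0,0,0,-1]
}}

```text
time: 47.8
position: [0.4792, 0.304, 0.3014]
tool_rot: [0.729, 0.685, 0.001, 0.0]
ft_force: [0.1, -0.0, 0.2]
grip_width: 0.087
grip_force: 0.0
```

>>> {"fn": "jog_arm", "kwargs": {
  "motion": [-1,0,0,0,0,0,-1,-1,0,0,0,0,0,-1,-1,0,0,0,0,0,-1,-1,0,0,0,0,0,-1,-1,0,0,0,0,0,-1,-1,0,0,0,0,0,-1,-1,0,0,0,0,0,-1,-1,0,0,0,0,0,-1,-1,0,0,0,0,0,-1,-1,0,0,0,0,0,-1,-1,0,0,0,0,0,-1,0,0,0,0,0,0,-1]
}}

```text
time: 49.3
position: [0.4511, -0.137, 0.3007]
tool_rot: [0.731, 0.683, -0.0, 0.0]
ft_force: [-0.1, 0.4, -0.2]
grip_width: 0.0868
grip_force: 0.0
```

```bash
python3 -c "
from h import *
go()
s=robot.camera('scene');t=robot.camera('top');cv2.imwrite('pics/tf.png',t)
cv2.imwrite('pics/fin.png',np.vstack([cv2.resize(t[195:260,160:340],(780,282),interpolation=cv2.INTER_CUBIC),cv2.resize(s[180:270,190:440],(780,281),interpolation=cv2.INTER_CUBIC)]))"
```

```text
t 49.3 pos [ 0.4511 -0.137   0.3007] tooly deg -3.91 z [ 5.e-04 -8.e-04 -1.e+00] w 0.0868
```

View pics/fin.png

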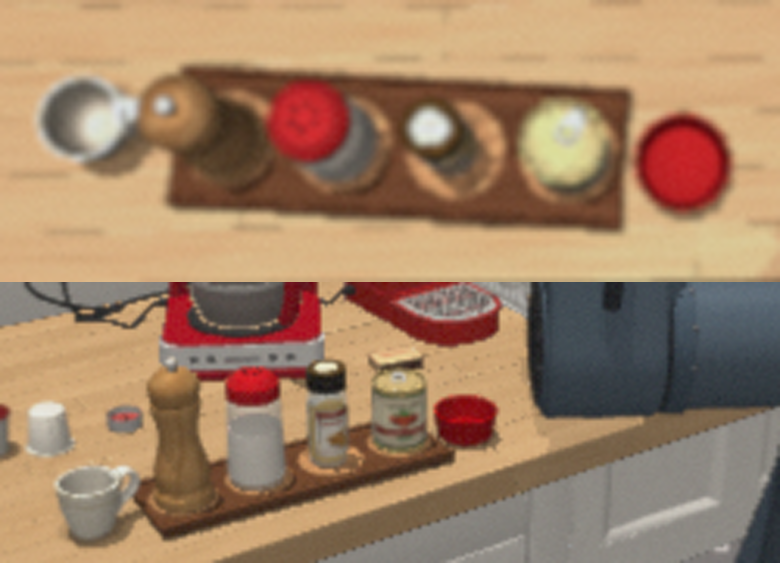

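All four are upright in order (mill, shaker, jar, tin) from mug to dish. In the crop their tops are at (166,104), (309,121), (430,128) and (563,135), so I'll work out the centring from those.

```bash
python3 - <<'E'
from h import *
D=[(.4836,.3846),(.4784,.3048),(.4734,.2249),(.4682,.1451)]
for n,x,y,z,d in(("mill",166,104,.162,D[0]),("shaker",309.5,121,.131,D[1]),("jar",430,128,.117,D[2]),("tin",564,139,.084,D[3])):
    p=onz("top",(160+x*180/780-.5,195+y*65/282-.5),z)[0];print(n,p.round(4),((p[:2]-d)*1000).round(1))
# red lid centroid
t=cv2.imread('pics/tf.png');H=cv2.cvtColor(t,cv2.COLOR_BGR2HSV);m=((H[...,0]<8)|(H[...,0]>172))&(H[...,1]>150);m[:, :218]=0;m[:,245:]=0;m[:208]=0;m[240:]=0
for c,s in blobs(m):print(c,s,onz("top",c,.127))
E
```

```text
mill [0.4837 0.3848 0.162 ] [0.1 0.2]
shaker [0.477  0.3023 0.131 ] [-1.4 -2.5]
jar [0.474  0.2276 0.117 ] [0.6 2.7]
tin [0.4707 0.1437 0.084 ] [ 2.5 -1.4]
[230.2 222. ] [221 213  19  19 298] [[0.47873637 0.30522424 0.127     ]]
```

All four are within about 3 mm of their disc centres and the arm is clear, so I'm handing in.

```bash
python3 -c "
from rig import robot
print(robot.hand_in())"
```

```text
the job is handed in; nothing more can be done
None
```

Job handed in at about 49 s of the 128 s: mill, shaker, spice jar and tin stand upright in height order from mug to dish, each within about 3 mm of its disc centre by the top camera; nothing was knocked over and the arm ended clear.

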